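# Load the paint carousel and click it on

## Task

Stand the loose square paint bottle that is out on the table, cap up, fully down in the empty carousel pocket at the arrow on the base; put it in gently, do not drop it. Let go, then turn the carousel one click clockwise (seen from above) by its top handle, so that the next empty pocket stands at the arrow, and leave the other bottles and the jar as they are.

Things in the scene. Friction and masses are not known exactly. Their poses are not given: they have to be found in the camera images.
- bottle: The loose bottle to load: square white plastic bottle with a round black cap, 36 x 36 mm and 70 mm tall to its shoulder, cap 26 mm across up to 95 mm. Origin at the centre of its underside, z up to the cap, x and y square to its flat sides. Stands on the table. About 90 g.
- carousel: Fixed base of the paint carousel, a dark wooden disc 184 mm across. Origin on the table on the carousel's vertical axis. A tongue 30 mm wide, 8 mm high, with an aluminium arrow, sticks out along its -x axis to 165 mm from the axis and marks the loading place. The tray has six like pockets 60 deg apart.
- tray (a joint): Turn of the carousel's round plywood tray (264 mm across, its top face 34 mm above the table) on the base, rad, 0 at the start, growing CLOCKWISE seen from above. It clicks every 60 deg (1.047): a sprung detent pulls it to the nearest click position, needs up to about 0.2 N m to leave one, and past half way snaps on to the next by itself.
- pocket (a point): The pocket at the arrow at the start: a square wooden cup on the tray, open on top, 40 x 40 mm inside, walls 3 mm thick with small outward-flared lips, tops 29 mm above its floor. Point: centre of its floor (34 mm above the table, 95 mm from the axis); axes turn with the tray: x from the pocket to the tray's axis, along the pocket's sides; z up.
- knob_grip (a point): Top handle of the tray: a wooden bar 56 mm long, 14 mm thick and 28 mm high on a steel post 18 mm across on the axis, turning with the tray. The point is at the bar's centre, 130 mm above the table; the bar's length is along x, its thickness along y.
- stored_a: Bystander in the carousel, 120 deg anticlockwise from the pocket at the arrow, standing loose in its pocket: square white plastic bottle with a round black cap, 36 x 36 mm and 70 mm tall to its shoulder, cap 26 mm across up to 95 mm. Origin at the centre of its underside, z up to the cap, x and y square to its flat sides.
- stored_b: Bystander in the carousel, straight across from the pocket at the arrow, standing loose in its pocket; same kind of bottle, origin at the centre of its underside.
- pocket_a (a point): Centre of the floor of stored_a's pocket.
- pocket_b (a point): Centre of the floor of stored_b's pocket.
- round_bottle: Bystander on the table: round glass bottle with black cap, 42 mm across, 130 mm tall. Origin at the centre of its underside.
- jar: Bystander on the table: squat round white jar, 66 mm across, 70 mm tall. Origin at the centre of its underside.

How it is judged:
By the outcome, as a careful person would: the job done as asked, in the order asked, and still so for the second after the job is handed in, with the robot touching nothing.
It also fails if it takes over 56 s, if anything falls off the work surface, if the arm or the gripper's body presses on something with over 40 N, if the wrist force passes 120 N, or if a joint passes its speed limit or range.

## Robot

A 7-joint arm with a two-finger parallel gripper is mounted at the origin on the work surface. World frame = base frame: x ahead of the robot, y to its left, z up, the work surface at z = 0. Lengths are in m, angles in degrees, forces in N, time in s.
With the tool pointing down it reaches from about 0.425 to 0.875 m from the base axis. Payload 4.7 kg.
Tool frame: the origin (TCP) lies between the finger pads; the fingertips stand env.tip_reach ahead of it and the grasp point (between the pads) lies 2 mm behind it (env.tip_reach is the distance from the TCP to the fingertips, in m); z points along the fingers, y is the line along which they close (so a half turn about z gives the same grasp; the last joint's range is limited). The gripper opens to 87 mm and grips with 3 to 60 N. Pads are 19 mm wide; open, the fingers measure 117 mm over their backs; the gripper's body (75 mm by 190 mm) begins 51 mm behind the grasp point.
Start: joints at [70.938, 18.392, -4.016, 83.108, 1.295, 78.541, -3.26], TCP at [0.221, -0.611, 0.24] pointing down, gripper open.
Joint ranges: [-163.93, 163.93], [-17.29, 119.83], [-79.2, 71.16], [3.27, 140.29], [-89.18, 269.18], [5.43, 117.66], [-154.24, 154.24]. Speed limits (degrees/s): [147.25, 147.25, 180, 180, 180, 180, 180].

## Interface

Orientations are given as [roll, pitch, yaw] about the fixed x, y, z axes, in that order (R = Rz(yaw) Ry(pitch) Rx(roll)).
In Python, from cell import env gives the robot as it stands.
- The arm moves only by the tool pendant, called after "Call:" as a command line: name --argument value ..., lists and objects as JSON in quotes. Schema: {"type":"object","properties":{"rows":{"type":"array","items":{"type":"number"},"minItems":5,"maxItems":40},"force":{"type":"number"},"only":{"type":"string"},"quiet":{"type":"boolean"},"lines":{"type":"string"}},"required":["rows"],"additionalProperties":false}. rows is one flat list of numbers that holds 1 to 8 rows one after another, with no inner brackets; each row has 5 numbers: dx, dy, dz in units of 25 mm, then a turn about the tool's z in units of 5 degrees, then the finger opening in m; each row is the pose to reach, as a shift and turn from the pose commanded when the call began, along the tool's axes at that moment; what a row does not reach only later rows make up. A row lasts 1/12 s, in which the tool goes at most 0.0417 m and 7.16 degrees, less where a joint would pass 70% of its speed; a pose out of reach is approached as far as the arm can. The fingers move at their own pace and stop on an object; force is the grip in N (left out, the last holds). Time passes only in rows, so rows that do not move let the fingers close. The tool returns the time, the measured TCP pose, the force, the opening and the grip force at its end. only (a regular expression) keeps the lines of the reply that match it, lines (a string "A,B") keeps lines A to B, and quiet returns only ok. Input that does not fit is refused with a message, and nothing moves.
- env.get_obs(): the state, without advancing time (a new reading comes with each control period).
- env.read_camera(name): name is "scene" or "top"; returns a dict with "color" (400x640x3 uint8, blue, green, red), "fx", "fy", "cx", "cy" (pixels), "dist" ([k1, k2, p1, p2, k3] as OpenCV has them; the pictures are not rectified), "world_from_camera" (4x4, takes a point from camera to world coordinates). Camera axes: x right, y down, z forward; pixel columns grow to the right and rows downward; lengths in m; the calibration is good to about 2 mm. A picture is of the moment at which its call begins. There is no depth.
- env.sign_off(): hands the job in; it is judged then, once.
The state is a dict: "time_s": time; "qpos": joint angles; "joint_velocities": joint speeds; "effort": joint torques, N m; "tool_pos": TCP position; "tool_rot": TCP orientation; "force": force on the tool from outside, world axes, zero at the start; "wrist_torque": the same for the moment, N m; "grip_width": finger opening in m; "grasp_force": force on a finger pad.
Only numpy, scipy, OpenCV 4.12 (cv2) and the standard library are available. Lean on these libraries where they do the work, as an engineer would, in place of code of your own. Each camera call takes 0.05 s, during which the arm holds its last target. There are 200 camera calls.

## Working session

There is one attempt and no reset: what is moved stays moved. The work goes in short steps, Python scripts to look and compute and a tool call to move; the robot and the scene stay as the last step left them, time stands still between calls to the robot, and variables do not carry over. Pictures are saved under pics/ and viewed, at most 10 in all, crops included, and the job is handed in when it is done.

```bash
ls; mkdir -p pics; python3 - <<'E'
from cell import env
import cv2,numpy as np
o=env.get_obs();print(o,env.tip_reach)
for n in("scene","top"):
    c=env.read_camera(n);cv2.imwrite(f"pics/{n}0.png",c["color"])
    print(n,c["fx"],c["fy"],c["cx"],c["cy"],c["dist"],np.round(c["world_from_camera"],4).tolist())
E
```

```text
cell.py
pics
{'time_s': 0.0, 'qpos': array([70.93758782, 18.43772103, -4.01597024, 83.1780166 ,  1.29702209,
       78.54065372, -3.26248775]), 'joint_velocities': array([-0.00781713, -0.06389894,  0.00314596, -0.00722204,  0.0276145 ,
       -0.08316772,  0.06156988]), 'effort': array([-4.39751393e-04, -4.91281307e+01, -4.04150588e-01, -3.12524736e+01,
       -6.39271480e-02,  4.38212533e-02,  1.56801220e-04]), 'tool_pos': array([ 0.22069031, -0.61080879,  0.23844945]), 'tool_rot': array([-1.79888972e+02,  7.78146048e-03,  1.98705705e+01]), 'force': array([-0.11483878,  0.17853389, -1.27097334]), 'wrist_torque': array([-0.05079493,  0.01363608, -0.02516785]), 'grasp_force': 0.0, 'grip_width': 0.08683429785329244} 0.017
scene 511.21854451921763 511.21854451921763 326.5500802383914 197.6809254307446 [-0.05930861  0.          0.          0.          0.        ] [[-0.0384, 0.8155, -0.5775, 1.2445], [0.9992, 0.0239, -0.0327, 0.0887], [-0.0129, -0.5782, -0.8158, 1.0791], [0.0, 0.0, 0.0, 1.0]]
top 411.48019459971465 411.48019459971465 325.08001799451756 198.92897489068628 [0.00158671 0.         0.         0.         0.        ] [[0.01, -0.9811, 0.1934, 0.4165], [-0.9999, -0.0113, -0.006, 0.0554], [0.0081, -0.1933, -0.9811, 0.9243], [0.0, 0.0, 0.0, 1.0]]
```

View pics/scene0.png

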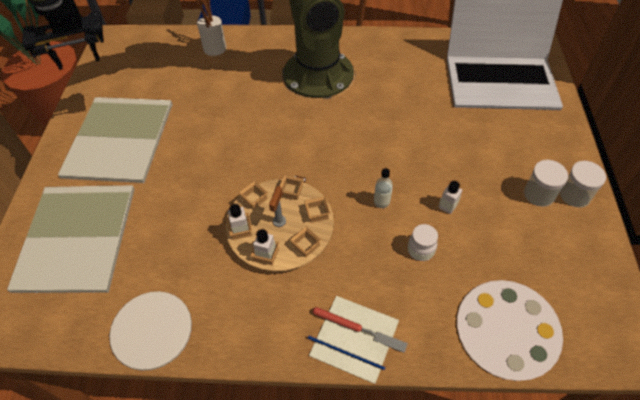

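View pics/top0.png

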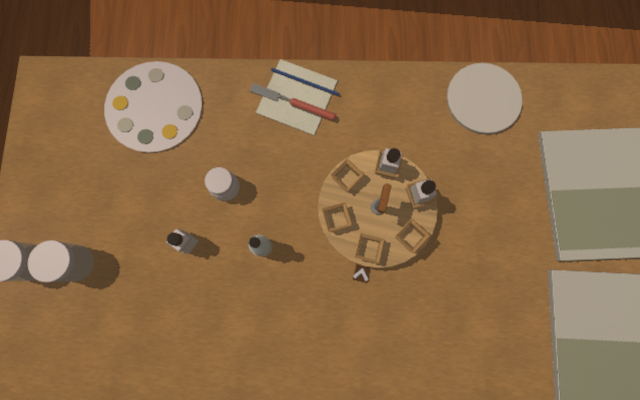

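The scene view shows the loose bottle near (451,197) and the carousel hub near (280,222). In the top view the bottle is near (183,241), the carousel hub near (380,208), the arrow at (361,273) and the loading pocket at (370,248). Next I'll enlarge both.

```bash
cat > h.py <<'E'
import cv2,numpy as np
def grid(im,u,v,w,h,s):
    c=cv2.resize(im[v:v+h,u:u+w],None,fx=s,fy=s,interpolation=cv2.INTER_CUBIC)
    for k in range(0,w,10):
        if (u+k)%10==0: cv2.line(c,(k*s,0),(k*s,6),(0,255,0),1);cv2.putText(c,str(u+k),(k*s,16),0,.3,(0,255,0))
    for k in range(0,h,10):
        if (v+k)%10==0: cv2.line(c,(0,k*s),(6,k*s),(0,255,0),1);cv2.putText(c,str(v+k),(8,k*s+4),0,.3,(0,255,0))
    return c
def save(n,*cs):
    H=max(c.shape[0] for c in cs)
    cv2.imwrite(n,np.hstack([cv2.copyMakeBorder(c,0,H-c.shape[0],0,4,0) for c in cs]))
E
python3 - <<'E'
from h import *
a=cv2.imread("pics/top0.png");b=cv2.imread("pics/scene0.png")
save("pics/c_top.png",grid(a,150,210,60,60,4),grid(a,310,140,135,145,4))
save("pics/c_sc.png",grid(b,420,165,60,60,4),grid(b,210,160,135,120,4))
E
```

```text
(no output)
```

View pics/c_top.png

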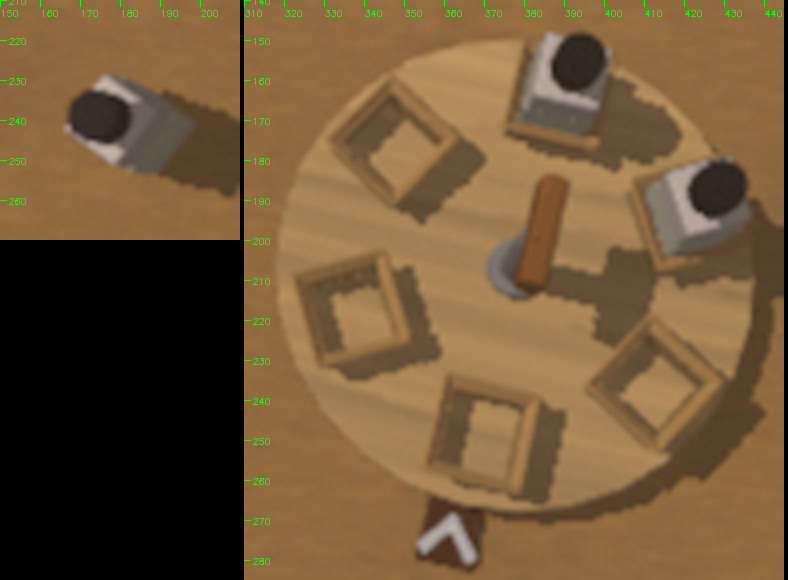

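View pics/c_sc.png

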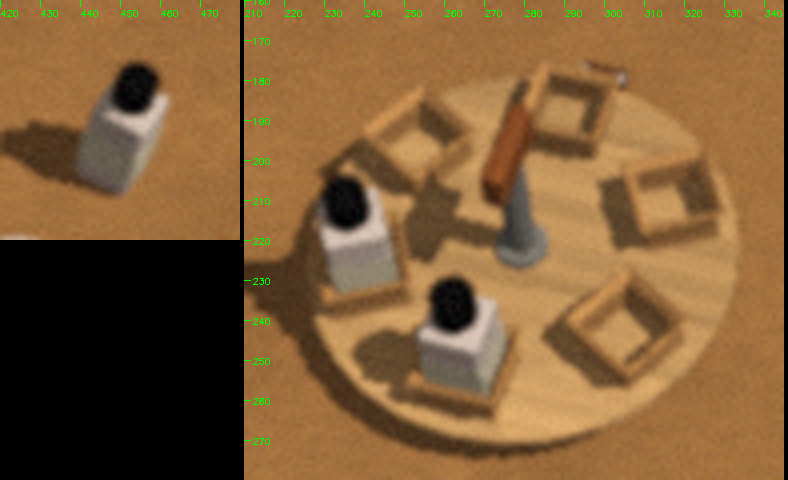

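The crops give these features.

| Feature | Top view (px) | Scene view (px) |
|---|---|---|
| Loose bottle cap top | (175,239.2) | (454,185.3) |
| Loading-pocket rim corners | (361.5,233.8), (384.5,239.5), (378.5,263.8), (355.8,256.3) | (297,199.3), (280.3,195.8), (284.8,176.3), (303.5,179.5) |

The other bottles stand in the two far pockets.

```bash
cat >> h.py <<'E'
from scipy.optimize import least_squares
K={"scene":(511.2185,326.55,197.681,-0.05930861,[[-0.0384,0.8155,-0.5775,1.2445],[0.9992,0.0239,-0.0327,0.0887],[-0.0129,-0.5782,-0.8158,1.0791]]),
"top":(411.4802,325.08,198.929,0.00158671,[[0.01,-0.9811,0.1934,0.4165],[-0.9999,-0.0113,-0.006,0.0554],[0.0081,-0.1933,-0.9811,0.9243]])}
def proj(n,P):
    f,cx,cy,k,T=K[n];T=np.array(T);R=T[:,:3];t=T[:,3]
    rv=cv2.Rodrigues(R.T)[0]
    return cv2.projectPoints(np.atleast_2d(P).astype(float),rv,-R.T@t,np.array([[f,0,cx],[0,f,cy],[0,0,1.]]),np.array([k,0,0,0,0]))[0][:,0]
def tri(t,s):
    r=least_squares(lambda P:np.r_[proj("top",P)[0]-t,proj("scene",P)[0]-s],[.6,0,.05]);return r.x,np.abs(r.fun).max()
E
python3 - <<'E'
from h import *
np.set_printoptions(precision=4,suppress=True)
T=lambda x,y:((x-244)/4+310,y/4+140); S=lambda x,y:((x-244)/4+210,y/4+160)
print("cap",tri((175,239.2),(454,185.3)))
L={"c1 sx sy":((518,495),(543,65)),"c2 sx ly":((427,465),(618,78)),"c3 lx ly":((450,375),(592,157)),"c4 lx sy":((542,398),(525,143))}
for k,(a,b) in L.items(): print(k,tri(T(*a),S(*b)))
# bottle fit: x,y,yaw with model
tb=lambda x,y:(150+x/4,210+y/4); sb=lambda x,y:(420+x/4,165+y/4)
def R(a):return np.array([[np.cos(a),-np.sin(a)],[np.sin(a),np.cos(a)]])
obsT=[("t",.070,(104,76)),("t",.07,(66,128)),("t",.07,(118,168)),("t",0,(194,124)),("t",0,(158,172)),("s",.07,(168,98)),("s",.07,(142,134)),("s",.07,(98,103)),("s",0,(122,195)),("s",0,(77,168))]
def res(p):
    out=[]
    for n,z,c in obsT:
        q=tb(*c) if n=="t" else sb(*c)
        C=np.array([[18,18],[-18,18],[-18,-18],[18,-18]])/1e3@R(p[2]).T+p[:2]
        pr=proj("top" if n=="t" else "scene",np.c_[C,np.full(4,z)])
        d=pr-q; out.append(d[np.argmin((d**2).sum(1))])
    for n,q in(("top",(175,239.2)),("scene",(454,185.3))): out.append(proj(n,[p[0],p[1],.095])[0]-q)
    return np.array(out).ravel()
c=tri((175,239.2),(454,185.3))[0]
best=min((least_squares(res,[c[0],c[1],a],loss="soft_l1",diff_step=1e-4) for a in np.radians(range(0,90,10))),key=lambda r:r.cost)
print("bottle",best.x[:2],np.degrees(best.x[2])%90,best.cost);print(best.fun.reshape(-1,2).round(1).tolist())
# carousel fit: cx,cy,head (angle of -x arrow dir); pocket centre tops of all pockets' outer corners in top view + scene
ct=[(390,73),(458,140),(400,207),(329,140), (383,250),(412,340),(324,367),(295,275), (450,375),(542,398),(518,495),(427,465),(653,317),(725,380),(664,450),(585,383)]
cs=[(543,65),(618,78),(592,157),(424,88),(472,135),(423,190),(365,138),(705,147),(720,232),(650,247),(625,160),(628,270),(684,325),(628,385),(567,322)]
def res2(p):
    out=[];h=p[3]/2
    P=[]
    for k in range(6):
        C=(np.array([[h,h],[-h,h],[-h,-h],[h,-h]])+[-.095,0])@R(p[2]+k*np.pi/3).T+p[:2]
        P.append(np.c_[C,np.full(4,p[4])])
    P=np.vstack(P)
    for n,l,f in(("top",ct,T),("scene",cs,S)):
        pr=proj(n,P)
        for c in l:
            d=pr-f(*c); out.append(d[np.argmin((d**2).sum(1))])
    return np.array(out).ravel()
best=min((least_squares(res2,[.555,-.075,a,.048,.063],loss="soft_l1",diff_step=1e-4) for a in np.radians(range(-20,40,10))),key=lambda r:r.cost)
p=best.x;print("carousel",p,np.degrees(p[2]),best.cost);print(np.abs(best.fun).reshape(-1,2).round(1).tolist())
print("pocket",p[:2]+R(p[2])@[-.095,0])
print("arrow pix",proj("top",np.r_[p[:2]+R(p[2])@[-.15,0],.008]), "bar ends px",proj("top",[np.r_[p[:2]+R(p[2])@[s,0],.144] for s in(-.028,.028)]),proj("scene",[np.r_[p[:2]+R(p[2])@[s,0],.144] for s in(-.028,.028)]))
E
```

```text
cap (array([0.495 , 0.3554, 0.0845]), np.float64(0.4316142641014835))
c1 sx sy (array([ 0.4512, -0.063 ,  0.0488]), np.float64(0.47198159011850294))
c2 sx ly (array([ 0.466 , -0.0142,  0.0562]), np.float64(0.6692138284249722))
c3 lx ly (array([ 0.5152, -0.0281,  0.0392]), np.float64(0.6817240758637695))
c4 lx sy (array([ 0.5035, -0.0752,  0.0366]), np.float64(2.1963629849008157))
bottle [0.4959 0.3548] 57.06214749451758 9.455330581823574
[[-0.2, -1.5], [-1.4, -0.1], [-0.5, -0.4], [1.0, -0.8], [0.3, 0.7], [0.2, -1.8], [0.0, -0.9], [-2.2, 0.0], [-0.3, -0.2], [-1.7, -0.1], [-1.9, -1.0], [0.2, -2.2]]
carousel [ 0.5767 -0.0669 -0.2334  0.0512  0.0511] -13.371858731397621 26.491008558112622
[[0.2, 1.1], [0.2, 0.0], [1.3, 0.3], [0.6, 0.6], [0.3, 0.0], [0.1, 0.1], [1.2, 0.1], [0.5, 0.1], [1.1, 0.5], [0.6, 0.5], [0.2, 1.1], [0.8, 0.5], [1.2, 0.6], [1.2, 0.2], [1.9, 0.1], [0.2, 0.0], [1.0, 0.1], [0.5, 1.0], [0.1, 2.9], [0.8, 0.5], [0.4, 0.4], [3.2, 1.3], [1.8, 0.4], [1.2, 1.1], [0.3, 3.4], [2.9, 2.5], [1.5, 2.3], [0.5, 0.3], [0.6, 0.2], [1.5, 1.5], [1.3, 0.5]]
pocket [ 0.4842 -0.045 ]
arrow pix [[361.7219 273.8052]] bar ends px [[382.6693 210.2325]
 [388.8264 182.7526]] [[278.3568 184.691 ]
 [270.3033 204.1427]]
```

```bash
cat > fit.py <<'E'
from h import *
np.set_printoptions(precision=4,suppress=True)
T=lambda x,y:((x-244)/4+310,y/4+140); S=lambda x,y:((x-244)/4+210,y/4+160)
tb=lambda x,y:(150+x/4,210+y/4); sb=lambda x,y:(420+x/4,165+y/4)
def R(a):return np.array([[np.cos(a),-np.sin(a)],[np.sin(a),np.cos(a)]])
import itertools
# rim of tray, sampled by eye + corners
ct=[(390,73),(458,140),(400,207),(329,140), (383,250),(412,340),(324,367),(295,275), (450,375),(542,398),(518,495),(427,465),(653,317),(725,380),(664,450),(585,383)]
cs=[(543,65),(618,78),(592,157),(424,88),(472,135),(365,138),(705,147),(720,232),(625,160),(628,270),(684,325),(567,322)]
rt=[(276,240),(520,37),(430,43),(300,370),(430,492),(753,290),(300,150)]   # rim points, top
rs=[(738,210),(640,110),(700,330),(520,445),(430,80),(330,360)]
ob=[("top",.07,(104,76)),("top",.07,(66,128)),("top",.07,(118,168)),("top",0,(194,124)),("top",0,(158,172)),("scene",.07,(168,98)),("scene",.07,(142,134)),("scene",.07,(98,103)),("scene",0,(122,195)),("scene",0,(77,168))]
a=np.linspace(0,2*np.pi,720)
near=lambda pr,q:(lambda d:d[np.argmin((d**2).sum(1))])(pr-np.array(q))
def res(p):
    sh={"top":p[6:8],"scene":p[8:10]};out=[]
    h=p[10]/2
    P=np.vstack([np.c_[(np.array([[h,h],[-h,h],[-h,-h],[h,-h]])+[-.095,0])@R(p[2]+k*np.pi/3).T+p[:2],np.full(4,.063)] for k in range(6)])
    rim=np.c_[.132*np.cos(a)+p[0],.132*np.sin(a)+p[1],0*a+.034]
    for n,l,r,f in(("top",ct,rt,T),("scene",cs,rs,S)):
        pr=proj(n,P)+sh[n]
        out+=[near(pr,f(*c)) for c in l]
        pr=proj(n,rim)+sh[n]
        out+=[near(pr,f(*c)) for c in r]
    for n,z,c in ob:
        C=np.array([[18,18],[-18,18],[-18,-18],[18,-18]])/1e3@R(p[5]).T+p[3:5]
        out.append(near(proj(n,np.c_[C,np.full(4,z)])+sh[n],(tb if n=="top" else sb)(*c)))
    for n,q in(("top",(175,239.2)),("scene",(454,185.3))): out.append(proj(n,[p[3],p[4],.095])[0]+sh[n]-q)
    return np.r_[np.array(out).ravel(),p[6:10]/1.0*2]
b=least_squares(res,[.577,-.067,-.233,.496,.355,.996,0,0,0,0,.048],loss="soft_l1",diff_step=1e-4)
p=b.x
if __name__=="__main__":
    print("carousel",p[:2],np.degrees(p[2]),"bottle",p[3:5],np.degrees(p[5]),"shifts",p[6:10],"w",p[10],b.cost)
    print(np.abs(b.fun[:-4]).reshape(-1,2).max(1).round(1))
    print("pocket",p[:2]+R(p[2])@[-.095,0])
    def g(z,n,q): return least_squares(lambda w:proj(n,[w[0],w[1],z])[0]+(p[6:8] if n=="top" else p[8:10])-q,[.5,.2]).x
    print("round",g(.13,"top",(255.5,242)),g(.13,"scene",(385,173)),"jar",g(.07,"top",(219,181.5)),g(.07,"scene",(424,234)))
E
python3 fit.py
```

```text
carousel [ 0.5767 -0.0662] -13.391212800719385 bottle [0.4951 0.3547] 56.22804481561966 shifts [0.1882 0.4694 0.3705 1.6827] w 0.04983074798866456 40.67437819305218
[0.4 0.9 1.5 0.4 0.3 0.4 1.  0.3 0.5 0.4 1.3 0.4 0.5 0.4 0.9 1.1 0.4 0.1
 1.7 0.2 0.1 0.6 1.5 0.8 0.4 4.2 0.7 0.7 1.5 0.8 4.5 1.4 0.3 1.1 0.5 1.1
 1.8 3.  0.4 4.2 0.5 0.7 1.1 0.5 1.3 1.6 0.5 0.5 2.  1.3 1.4 1.6 0.8]
pocket [ 0.4843 -0.0442]
round [0.4879 0.184 ] [0.4925 0.1847] jar [0.6211 0.2768] [0.6216 0.2759]
```

```bash
cat > d.py <<'E'
import sys,numpy as np
from cell import env
from scipy.spatial.transform import Rotation as Ro
o=env.get_obs();R=Ro.from_euler("xyz",o["tool_rot"],degrees=True)
print("t",o["time_s"],"pos",o["tool_pos"].round(4),"rot",o["tool_rot"].round(1),"q",o["qpos"].round(0),"F",o["force"].round(1),"w",round(o["grip_width"],4),round(o["grasp_force"],1))
a=list(map(float,sys.argv[1:]))
for i in range(0,len(a),4):
    y=o["tool_rot"][2]-a[i+3]
    print("d",R.inv().apply(np.array(a[i:i+3])-o["tool_pos"]).round(4),"turn",round((y+180)%360-180,2))
E
python3 d.py .55 -.25 .25 60 .52 .1 .25 110 .495 .3547 .2 146.2
```

```text
t 0.1 pos [ 0.2207 -0.6109  0.2385] rot [-179.9    0.    19.9] q [71. 18. -4. 83.  1. 79. -3.] F [0.6 0.5 0.6] w 0.0867 0.0
d [ 0.4323 -0.2275 -0.0111] turn -40.13
d [ 0.5231 -0.5668 -0.0105] turn -90.13
d [ 0.5862 -0.8148  0.0399] turn -126.33
```
Move to via 1: distance .49m = 12 rows; first call 8 rows.

The manual's scale: shifts go in units of 25 mm and turns go in units of 5 degrees. Converting my numbers, 0.43 m is 17.2, -0.23 m is -9.2, -50 degrees is -10.

Call:
pendant --rows '[17.2,-9.2,-0.48,-10,0.085,17.2,-9.2,-0.48,-10,0.085,17.2,-9.2,-0.48,-10,0.085,17.2,-9.2,-0.48,-10,0.085,17.2,-9.2,-0.48,-10,0.085,17.2,-9.2,-0.48,-10,0.085,17.2,-9.2,-0.48,-10,0.085,17.2,-9.2,-0.48,-10,0.085]' --force 20

```text
time_s: 0.77
tool_pos: [0.4446, -0.3618, 0.2476]
tool_rot: [-180.0, 0.0, 70.2]
force: [0.3, -0.7, -0.2]
grip_width: 0.0852
grasp_force: 0.0
```

```bash
python3 d.py .55 -.25 .25 100 .54 .1 .25 110 .495 .3547 .2 146.2
```

```text
t 0.7667 pos [ 0.4446 -0.3618  0.2476] rot [-180.     0.    70.2] q [ 55.  10. -21.  93.   4.  78.  14.] F [ 0.3 -0.7 -0.2] w 0.0852 0.0
d [ 0.1409  0.0612 -0.0025] turn -29.83
d [ 0.4668 -0.0669 -0.0025] turn -39.83
d [ 0.6911 -0.1956  0.0475] turn -76.03
```

Scaled: 0.47 m is 18.8, -0.07 m is -2.8, -50 degrees is -10.

Call:
pendant --rows '[18.8,-2.8,0,-10,0.085,18.8,-2.8,0,-10,0.085,18.8,-2.8,0,-10,0.085,18.8,-2.8,0,-10,0.085,18.8,-2.8,0,-10,0.085,18.8,-2.8,0,-10,0.085,18.8,-2.8,0,-10,0.085,18.8,-2.8,0,-10,0.085]'

```text
time_s: 1.43
tool_pos: [0.5109, -0.0353, 0.2476]
tool_rot: [-180.0, 0.0, 120.2]
force: [1.0, 0.3, 1.2]
grip_width: 0.0851
grasp_force: 0.0
```

```bash
python3 d.py .495 .3547 .2 146.2
```

```text
t 1.4333 pos [ 0.5109 -0.0353  0.2476] rot [-180.     0.   120.2] q [ 39.   3. -39. 101.   2.  77.  30.] F [1.  0.3 1.2] w 0.0851 0.0
d [0.3452 0.1822 0.0473] turn -26.04
```

Scaled: 0.345 m is 13.8, 0.182 m is 7.28, -26 degrees is -5.2.

Call:
pendant --rows '[13.8,7.28,0,-5.2,0.085,13.8,7.28,0,-5.2,0.085,13.8,7.28,0,-5.2,0.085,13.8,7.28,0,-5.2,0.085,13.8,7.28,0,-5.2,0.085,13.8,7.28,0,-5.2,0.085,13.8,7.28,0,-5.2,0.085,13.8,7.28,0,-5.2,0.085]' --quiet true

```text
ok
```

Call:
pendant --rows '[2.4,1.2,0,0,0.085,2.4,1.2,0,0,0.085,2.4,1.2,0,0,0.085]'

```text
time_s: 2.35
tool_pos: [0.4606, 0.3615, 0.2477]
tool_rot: [179.9, -0.3, 146.5]
force: [-0.3, 0.7, 1.1]
grip_width: 0.0852
grasp_force: 0.0
```

```bash
python3 d.py .495 .3547 .14 146.2
```

```text
t 2.35 pos [0.4606 0.3615 0.2477] rot [179.9  -0.3 146.5] q [  5.  18. -55.  91.  14.  79.   5.] F [-0.3  0.7  1.1] w 0.0852 0.0
d [-0.033   0.0131  0.1076] turn 0.33
```

Scaled: 0.108 m is 4.32, 0.07 m is 2.8.

Call:
pendant --rows '[-1.32,0.52,1.2,0,0.085,-1.32,0.52,2.8,0,0.085,-1.32,0.52,4.32,0,0.085,-1.32,0.52,4.32,0,0.085,-1.32,0.52,4.32,0,0.085]'

```text
time_s: 2.77
tool_pos: [0.4999, 0.3452, 0.138]
tool_rot: [-179.7, -0.1, 145.9]
force: [-0.6, 0.3, 0.6]
grip_width: 0.0852
grasp_force: 0.0
```

```bash
python3 d.py .495 .3547 .052 146.2; python3 - <<'E'
from h import *
from cell import env
a=env.read_camera("top")["color"];b=env.read_camera("scene")["color"]
save("pics/hov.png",grid(a,130,190,95,95,4),grid(b,400,130,100,100,4))
E
```

```text
t 2.7667 pos [0.4999 0.3452 0.138 ] rot [-1.797e+02 -1.000e-01  1.459e+02] q [  4.  26. -51.  95.  21.  70.   3.] F [-0.6  0.3  0.6] w 0.0852 0.0
d [0.0091 0.0055 0.086 ] turn -0.34
```

View pics/hov.png

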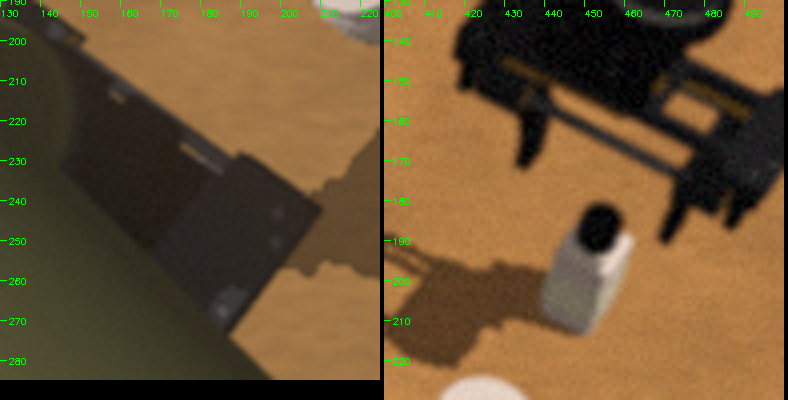

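The top view is blocked by the gripper. The scene view shows the fingertips near (434,170) and (469,190), straddling the bottle's cap at (453,190). I'll check this against the projection, including the calibration shift.

```bash
python3 - <<'E'
from fit import *
from scipy.spatial.transform import Rotation as Ro
M=Ro.from_euler("xyz",[-179.7,-.1,145.9],degrees=True)
for y in(-.0505,.0505): print(proj("scene",[.4999,.3452,.138]+M.apply([0,y,.017]))[0]+p[8:10])
E
```

```text
[434.0233 169.541 ]
[471.8836 189.5226]
```

Call:
pendant --rows '[0.36,0.22,0.4,0,0.085,0.36,0.22,0.4,0,0.085,0.36,0.22,0.4,0,0.085]'

```text
time_s: 3.12
tool_pos: [0.496, 0.3578, 0.1308]
tool_rot: [179.9, 0.0, 146.0]
force: [-1.3, -0.4, -0.6]
grip_width: 0.0848
grasp_force: 0.0
```

```bash
python3 d.py .495 .3547 .052 146.2
```

```text
t 3.1167 pos [0.496  0.3578 0.1308] rot [179.9   0.  146. ] q [  2.  26. -51.  95.  22.  69.   2.] F [-1.3 -0.4 -0.6] w 0.0848 0.0
d [-0.0008 -0.0032  0.0788] turn -0.2
```

Scaled: 0.078 m is 3.12, 0.07 m is 2.8.

Call:
pendant --rows '[0,-0.08,0.8,0,0.085,0,-0.08,1.6,0,0.085,0,-0.08,2.4,0,0.085,0,-0.08,2.8,0,0.085,0,-0.08,3.12,0,0.085,0,-0.08,3.12,0,0.085]'

```text
time_s: 3.62
tool_pos: [0.495, 0.3542, 0.0507]
tool_rot: [-179.9, -0.0, 145.9]
force: [-1.4, -0.5, 0.1]
grip_width: 0.085
grasp_force: 0.0
```

```bash
python3 d.py .495 .3547 .052 146.2
```

```text
t 3.6167 pos [0.495  0.3542 0.0507] rot [-179.9   -0.   145.9] q [  0.  31. -48.  99.  26.  62.  -1.] F [-1.4 -0.5  0.1] w 0.085 0.0
d [ 0.0003  0.0004 -0.0013] turn -0.32
```

Scaled: -0.003 m is -0.12.

Call:
pendant --rows '[0,0,-0.12,0,0.06,0,0,-0.12,0,0.03,0,0,-0.12,0,0.03,0,0,-0.12,0,0.03,0,0,-0.12,0,0.03,0,0,-0.12,0,0.03,0,0,-0.12,0,0.03,0,0,-0.12,0,0.03]' --force 20

```text
time_s: 4.28
tool_pos: [0.4955, 0.3545, 0.0547]
tool_rot: [-180.0, 0.0, 145.9]
force: [0.3, 0.1, 0.0]
grip_width: 0.0398
grasp_force: 0.0
```

```bash
python3 d.py
```

```text
t 4.2833 pos [0.4955 0.3545 0.0547] rot [-180.     0.   145.9] q [  0.  31. -48.  99.  26.  62.  -1.] F [0.3 0.1 0. ] w 0.0398 0.0
```

Call:
pendant --rows '[0,0,0,0,0.03,0,0,0,0,0.03,0,0,0,0,0.03,0,0,0,0,0.03,0,0,0,0,0.03]' --force 20

```text
time_s: 4.7
tool_pos: [0.4956, 0.3547, 0.0547]
tool_rot: [180.0, 0.0, 145.9]
force: [1.2, 0.1, 0.6]
grip_width: 0.0361
grasp_force: 19.9
```

```bash
python3 d.py
```

```text
t 4.7 pos [0.4956 0.3547 0.0547] rot [180.    0.  145.9] q [  0.  31. -48.  99.  26.  62.  -1.] F [1.2 0.1 0.6] w 0.0361 19.9
```

Call:
pendant --rows '[0,0,-0.4,0,0.03,0,0,-1.4,0,0.03,0,0,-2.8,0,0.03,0,0,-4.2,0,0.03,0,0,-5.6,0,0.03,0,0,-6.8,0,0.03,0,0,-6.8,0,0.03]'

```text
time_s: 5.28
tool_pos: [0.4974, 0.3573, 0.2324]
tool_rot: [179.4, 0.2, 145.9]
force: [0.2, 0.6, -0.5]
grip_width: 0.0359
grasp_force: 19.9
```

```bash
python3 d.py .53 .15 .225 155 .4843 -.0442 .225 166.6
```

```text
t 5.2833 pos [0.4974 0.3573 0.2324] rot [179.4   0.2 145.9] q [  4.  21. -54.  89.  18.  78.   5.] F [ 0.2  0.6 -0.5] w 0.0359 19.9
d [-0.1433 -0.1534  0.0065] turn -9.12
d [-0.2143 -0.3398  0.005 ] turn -20.72
```

Call:
pendant --rows '[-0.4,-0.8,0,-0.2,0.03,-1.2,-2,0,-0.6,0.03,-2,-3.2,0,-1,0.03,-2.8,-4.4,0,-1.4,0.03,-3.6,-5.6,0,-1.8,0.03,-4.4,-7,0,-2.2,0.03,-5.2,-8.2,0,-2.6,0.03,-5.6,-9,0,-3,0.03]'

```text
time_s: 5.95
tool_pos: [0.4848, 0.085, 0.2246]
tool_rot: [-179.8, 0.0, 160.7]
force: [0.3, -0.0, -0.2]
grip_width: 0.0361
grasp_force: 19.9
```

```bash
python3 d.py .4843 -.0442 .225 166.6
```

```text
t 5.95 pos [0.4848 0.085  0.2246] rot [-179.8    0.   160.7] q [ 37.   2. -51. 105.   2.  74.  57.] F [ 0.3 -0.  -0.2] w 0.0361 19.9
d [-4.220e-02 -1.221e-01 -1.000e-04] turn -5.89
```

Call:
pendant --rows '[-0.4,-1.2,0,-0.2,0.03,-0.8,-2.4,0,-0.6,0.03,-1.2,-3.6,0,-1,0.03,-1.68,-4.84,0,-1.2,0.03,-1.68,-4.84,0,-1.2,0.03,-1.68,-4.84,0,-1.2,0.03,-1.68,-4.84,0,-1.2,0.03]'

```text
time_s: 6.53
tool_pos: [0.4849, -0.0375, 0.2247]
tool_rot: [180.0, -0.0, 166.9]
force: [-0.0, 0.7, -0.5]
grip_width: 0.0362
grasp_force: 19.9
```

```bash
python3 d.py .4843 -.0442 .125 166.6
```

```text
t 6.5333 pos [ 0.4849 -0.0375  0.2247] rot [180.   -0.  166.9] q [ 45.   1. -44. 106.   0.  74.  78.] F [-0.   0.7 -0.5] w 0.0362 19.9
d [-0.001  -0.0067  0.0997] turn 0.28
```

Scaled: 0.09 m is 3.6, 0.06 m is 2.4.

Call:
pendant --rows '[-0.04,-0.268,1.2,0,0.03,-0.04,-0.268,2.4,0,0.03,-0.04,-0.268,3.6,0,0.03,-0.04,-0.268,3.6,0,0.03,-0.04,-0.268,3.6,0,0.03,-0.04,-0.268,3.6,0,0.03]'

```text
time_s: 7.03
tool_pos: [0.4857, -0.0439, 0.1363]
tool_rot: [180.0, 0.1, 167.0]
force: [0.9, 0.0, -0.8]
grip_width: 0.0359
grasp_force: 19.9
```

```bash
python3 - <<'E'
from h import *
from cell import env
a=env.read_camera("top")["color"];b=env.read_camera("scene")["color"]
save("pics/over.png",grid(a,330,195,75,95,5),grid(b,250,130,80,95,5))
E
python3 d.py .4843 -.0442 .125 166.6
```

```text
t 7.1333 pos [ 0.4862 -0.0446  0.1369] rot [-180.     0.2  166.9] q [ 44.   6. -44. 112.   5.  64.  75.] F [ 0.3 -0.  -1. ] w 0.036 19.9
d [ 0.002  -0.0001  0.0119] turn 0.32
```

View pics/over.png

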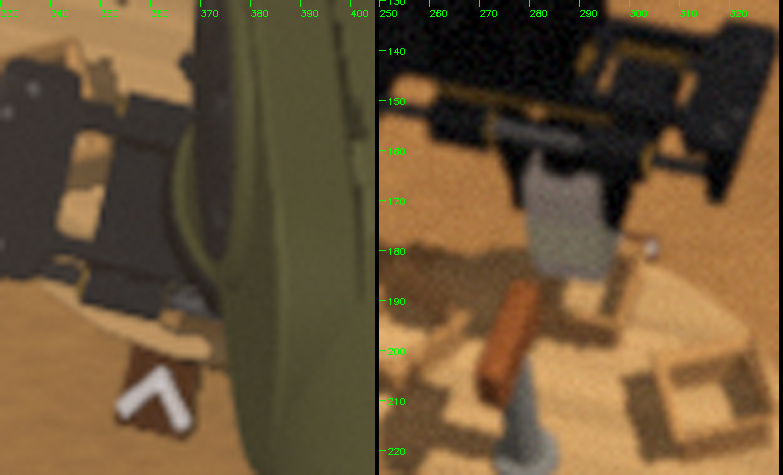

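The top view is mostly hidden by the arm. In the scene view the held bottle hangs over the pocket, with its near bottom corners at about (279.8,184) and (296.2,185.6).

```bash
python3 - <<'E'
from fit import *
pos=np.array([.4862,-.0446]);Q=R(np.radians(166.9-180))
for c in([.018,-.018],[.018,.018]): print(proj("scene",np.r_[pos+Q@c,.0822])[0]+p[8:10])
obs=[(279.8,184),(296.2,185.6)]
for q in obs:print("world",least_squares(lambda w:proj("scene",[w[0],w[1],.0822])[0]+p[8:10]-q,[.5,-.04]).x)
print([pos+Q@np.array(c) for c in([.018,-.018],[.018,.018])])
E
```

```text
[280.5438 185.1585]
[294.5928 188.1689]
world [ 0.4962 -0.0684]
world [ 0.4999 -0.0278]
[array([ 0.4997, -0.0662]), array([ 0.5078, -0.0311])]
```

```bash
python3 - <<'E'
from fit import *
from cell import env
b=env.read_camera("scene")["color"];cv2.imwrite("pics/over_s.png",b)
g=grid(b,262,155,48,55,10); g2=g.copy()
o=env.get_obs();print(o["tool_pos"],o["tool_rot"])
pos=o["tool_pos"][:2];zb=o["tool_pos"][2]-.0547;Q=R(np.radians(o["tool_rot"][2]-180))
sq=np.array([[1,1],[-1,1],[-1,-1],[1,-1]])
def draw(C,z,col):
    q=proj("scene",np.c_[C,np.full(4,z)])+p[8:10]
    cv2.polylines(g2,[np.int32(((q-[262,155]+.5)*10).round())],True,col,1)
draw(pos+(sq*.018)@Q.T,zb,(0,0,255))
pc=p[:2]+R(p[2])@[-.095,0]
draw(pc+(sq*.020)@R(p[2]).T,.063,(255,0,0));draw(pc+(sq*.023)@R(p[2]).T,.034,(0,255,0));draw(pc+(sq*.020)@R(p[2]).T,.034,(0,255,0))
save("pics/ov.png",g2[:,:390],g[:,:390])
E
```

```text
[ 0.4861 -0.0448  0.1368] [-179.9826    0.2025  166.9023]
```

View pics/ov.png

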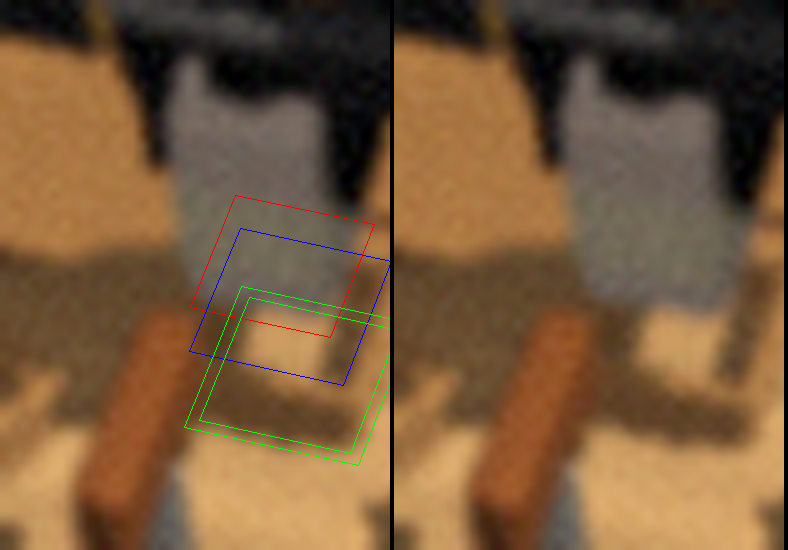

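```bash
cat > f2.py <<'E'
from fit import *
def carousel(n,pts,f,rim,zr=.063):
    def r(q):
        h=.025
        P=np.vstack([np.c_[(np.array([[h,h],[-h,h],[-h,-h],[h,-h]])+[-.095,0])@R(q[2]+k*np.pi/3).T+q[:2],np.full(4,zr)] for k in range(6)])
        pr=proj(n,P);o=[near(pr,f(*c)) for c in pts]
        pr=proj(n,np.c_[.132*np.cos(a)+q[0],.132*np.sin(a)+q[1],0*a+.034]);o+=[near(pr,f(*c)) for c in rim]
        return np.array(o).ravel()
    return least_squares(r,[.577,-.067,-.233],loss="soft_l1",diff_step=1e-4)
def bottle(n,f,cap):
    def r(q):
        o=[]
        for m,z,c in ob:
            if m!=n: continue
            C=np.array([[18,18],[-18,18],[-18,-18],[18,-18]])/1e3@R(q[2]).T+q[:2]
            o.append(near(proj(n,np.c_[C,np.full(4,z)]),f(*c)))
        o.append(proj(n,[*q[:2],.095])[0]-cap)
        return np.array(o).ravel()
    return least_squares(r,[.495,.355,.98],loss="soft_l1",diff_step=1e-4)
far=[(543,65),(618,78),(424,88),(472,135),(365,138),(705,147),(720,190),(625,160),(628,270),(684,325),(567,322)]
for n,c,b in(("top",carousel("top",ct,T,rt),bottle("top",tb,(175,239.2))),("scene",carousel("scene",far,S,rs),bottle("scene",sb,(454,185.3)))):
    q=c.x;print(n,"axis",q[:2],np.degrees(q[2]),"pocket",q[:2]+R(q[2])@[-.095,0],"bottle",b.x[:2],np.degrees(b.x[2]));print(c.fun.reshape(-1,2).round(1).tolist(),b.fun.reshape(-1,2).round(1).tolist())
E
python3 f2.py
```

```text
top axis [ 0.5754 -0.0665] -13.154077766495197 pocket [ 0.4829 -0.0449] bottle [0.4948 0.3538] 56.523431412568144
[[0.2, 0.6], [0.1, -0.7], [-1.2, -1.2], [-0.4, -0.1], [0.2, -0.0], [-0.2, -0.1], [-1.0, -0.3], [-0.4, 0.2], [-0.4, -0.1], [-0.2, -0.2], [0.8, -1.0], [0.0, 0.7], [-0.1, -0.6], [-0.2, 0.0], [-0.7, -0.2], [1.2, -0.0], [0.3, 0.2], [0.1, 0.3], [0.6, 1.8], [-0.2, 0.2], [-0.1, 0.3], [0.6, -0.1], [1.4, 1.1]] [[0.4, -1.0], [-0.9, 0.3], [-0.1, 0.2], [1.5, -0.2], [0.6, 1.2], [-1.4, -0.4]]
scene axis [ 0.5819 -0.0649] -13.582612685927858 pocket [ 0.4895 -0.0425] bottle [0.4984 0.3567] 53.02429990491404
[[-0.4, -0.9], [-0.2, -0.1], [-0.7, -0.5], [0.3, -0.7], [-1.6, -1.6], [-0.6, 0.5], [0.7, 6.2], [-0.6, 1.5], [-0.0, -0.1], [0.8, -0.7], [-0.6, -0.1], [-1.0, 0.2], [0.8, -1.8], [3.4, 1.9], [0.2, -0.0], [1.5, 4.1], [0.1, -0.2]] [[1.3, -0.3], [0.2, 0.0], [-1.6, 0.3], [-0.2, 0.8], [-1.0, 0.2], [1.1, -1.3]]
```

Scaled: -0.0005 m is -0.02, 0.014 m is 0.56, 0.2 degrees is 0.04.

Call:
pendant --rows '[0.08,-0.02,0,0.04,0.03,0.08,-0.02,0.2,0.04,0.03,0.08,-0.02,0.4,0.04,0.03,0.08,-0.02,0.56,0.04,0.03,0.08,-0.02,0.56,0.04,0.03,0.08,-0.02,0.56,0.04,0.03]'

```text
time_s: 7.68
tool_pos: [0.4822, -0.045, 0.1202]
tool_rot: [180.0, -0.1, 166.7]
force: [-0.1, -0.2, -0.8]
grip_width: 0.0361
grasp_force: 19.9
```

```bash
python3 d.py .484 -.0443 .117 166.7
```

```text
t 7.6833 pos [ 0.4822 -0.045   0.1202] rot [ 1.800e+02 -1.000e-01  1.667e+02] q [ 44.   7. -44. 113.   5.  62.  75.] F [-0.1 -0.2 -0.8] w 0.0361 19.9
d [-0.0016  0.0011  0.0032] turn -0.03
```

Scaled: 0.003 m is 0.12, -0.0015 m is -0.06.

Call:
pendant --rows '[-0.06,0.04,0,0,0.03,-0.06,0.04,0.12,0,0.03,-0.06,0.04,0.2,0,0.03,-0.06,0.04,0.24,0,0.03,-0.06,0.04,0.24,0,0.03]'

```text
time_s: 8.1
tool_pos: [0.484, -0.0444, 0.1144]
tool_rot: [-180.0, -0.0, 166.7]
force: [0.5, 0.0, -1.5]
grip_width: 0.0359
grasp_force: 19.9
```

```bash
python3 d.py .484 -.0443 .110 166.7
```

```text
t 8.1 pos [ 0.484  -0.0444  0.1144] rot [-180.    -0.   166.7] q [ 44.   8. -44. 113.   6.  61.  74.] F [ 0.5  0.  -1.5] w 0.0359 19.9
d [0.     0.0001 0.0044] turn -0.02
```

Scaled: 0.006 m is 0.24, 0.004 m is 0.16.

Call:
pendant --rows '[0,0,0.08,0,0.03,0,0,0.16,0,0.03,0,0,0.24,0,0.03,0,0,0.24,0,0.03]'

```text
time_s: 8.43
tool_pos: [0.4839, -0.0444, 0.1082]
tool_rot: [-180.0, -0.0, 166.7]
force: [-1.6, -0.4, -1.6]
grip_width: 0.0358
grasp_force: 19.9
```

```bash
python3 d.py .484 -.0443 .0887 166.7
```

```text
t 8.4333 pos [ 0.4839 -0.0444  0.1082] rot [-180.    -0.   166.7] q [ 43.   8. -44. 114.   6.  61.  74.] F [-1.6 -0.4 -1.6] w 0.0358 19.9
d [-0.0001  0.0002  0.0195] turn -0.03
```

Scaled: 0.012 m is 0.48, 0.009 m is 0.36.

Call:
pendant --rows '[0,0,0.12,0,0.03,0,0,0.24,0,0.03,0,0,0.36,0,0.03,0,0,0.48,0,0.03,0,0,0.48,0,0.03]'

```text
time_s: 8.85
tool_pos: [0.4837, -0.0444, 0.0959]
tool_rot: [-180.0, -0.1, 166.7]
force: [-0.1, 0.4, -1.3]
grip_width: 0.0361
grasp_force: 19.9
```

```bash
python3 d.py .484 -.0443 .0887 166.7
```

```text
t 8.85 pos [ 0.4837 -0.0444  0.0959] rot [-1.800e+02 -1.000e-01  1.667e+02] q [ 43.   9. -43. 114.   7.  59.  73.] F [-0.1  0.4 -1.3] w 0.0361 19.9
d [-0.0003  0.0001  0.0072] turn -0.03
```

The manual's scale: shifts go in units of 25 mm and turns go in units of 5 degrees. Converting my numbers, 0.006 m is 0.24, 0.005 m is 0.2.

Call:
pendant --rows '[0,0,0.08,0,0.03,0,0,0.16,0,0.03,0,0,0.2,0,0.03,0,0,0.24,0,0.03,0,0,0.24,0,0.03]'

```text
time_s: 9.27
tool_pos: [0.4841, -0.0444, 0.0905]
tool_rot: [-180.0, -0.0, 166.7]
force: [0.2, -0.4, -1.5]
grip_width: 0.0359
grasp_force: 19.9
```

```bash
python3 d.py
```

```text
t 9.2667 pos [ 0.4841 -0.0444  0.0905] rot [-180.    -0.   166.7] q [ 43.  10. -43. 115.   8.  59.  73.] F [ 0.2 -0.4 -1.5] w 0.0359 19.9
```

Call:
pendant --rows '[0,0,0.04,0,0.03,0,0,0.04,0,0.03,0,0,0.04,0,0.03]'

```text
time_s: 9.52
tool_pos: [0.4843, -0.0444, 0.0898]
tool_rot: [-180.0, 0.0, 166.7]
force: [1.0, 0.2, -1.2]
grip_width: 0.0359
grasp_force: 19.9
```

```bash
python3 d.py
```

```text
t 9.5167 pos [ 0.4843 -0.0444  0.0898] rot [-180.     0.   166.7] q [ 43.  10. -43. 115.   8.  59.  72.] F [ 1.   0.2 -1.2] w 0.0359 19.9
```

Scaled: 0.0015 m is 0.06, 0.001 m is 0.04.

Call:
pendant --rows '[0,0,0.04,0,0.03,0,0,0.06,0,0.03,0,0,0.06,0,0.03,0,0,0.06,0,0.03]'

```text
time_s: 9.85
tool_pos: [0.4845, -0.0444, 0.0886]
tool_rot: [-180.0, 0.0, 166.7]
force: [-0.1, -0.1, 3.3]
grip_width: 0.0364
grasp_force: 19.8
```

```bash
python3 d.py
```

```text
t 9.85 pos [ 0.4845 -0.0444  0.0886] rot [-180.     0.   166.7] q [ 43.  10. -43. 115.   8.  58.  72.] F [-0.1 -0.1  3.3] w 0.0364 19.8
```

Floor contact came at TCP z 0.0886, against 0.0887 expected. I'll release and rise.

Call:
pendant --rows '[0,0,0,0,0.042,0,0,0,0,0.06,0,0,0,0,0.07,0,0,0,0,0.07,0,0,0,0,0.07,0,0,0,0,0.07]'

```text
time_s: 10.35
tool_pos: [0.4842, -0.0444, 0.0881]
tool_rot: [-180.0, -0.0, 166.7]
force: [-0.5, -0.8, 0.1]
grip_width: 0.0659
grasp_force: 0.0
```

Call:
pendant --rows '[0,0,-0.4,0,0.07,0,0,-1.4,0,0.07,0,0,-2.8,0,0.07,0,0,-4.2,0,0.07,0,0,-4.8,0,0.07,0,0,-4.8,0,0.07,0,0,-4.8,0,0.07]'

```text
time_s: 10.93
tool_pos: [0.4848, -0.0445, 0.2095]
tool_rot: [-180.0, 0.1, 166.7]
force: [-0.8, -0.0, -0.5]
grip_width: 0.0701
grasp_force: 0.0
```

```bash
python3 d.py .5763 -.0662 .21 166.7
```

```text
t 10.9333 pos [ 0.4848 -0.0445  0.2095] rot [-1.800e+02  1.000e-01  1.667e+02] q [ 46.   1. -44. 107.   1.  72.  78.] F [-0.8 -0.  -0.5] w 0.0701 0.0
d [-0.094  -0.     -0.0003] turn -0.03
```

Scaled: -0.094 m is -3.76, -0.06 m is -2.4.

Call:
pendant --rows '[-1.2,0,0,0,0.06,-2.4,0,0,0,0.06,-3.76,0,0,0,0.06,-3.76,0,0,0,0.06,-3.76,0,0,0,0.06,-3.76,0,0,0,0.06]'

```text
time_s: 11.43
tool_pos: [0.5745, -0.0653, 0.2066]
tool_rot: [180.0, -0.2, 166.7]
force: [-0.6, -0.1, 0.1]
grip_width: 0.0599
grasp_force: 0.0
```

```bash
python3 - <<'E'
from h import *
from cell import env
b=env.read_camera("scene")["color"];a=env.read_camera("top")["color"]
save("pics/seat.png",grid(b,210,130,130,140,4),grid(a,340,205,60,80,4))
E
python3 d.py .5767 -.0663 .137 166.7
```

```text
t 11.5333 pos [ 0.5745 -0.0654  0.2079] rot [-1.800e+02 -1.000e-01  1.667e+02] q [ 41.  15. -44.  95.  11.  74.  72.] F [ 0.7 -1.   0.2] w 0.0597 0.0
d [-0.0024 -0.0003  0.0709] turn 0.02
```

View pics/seat.png

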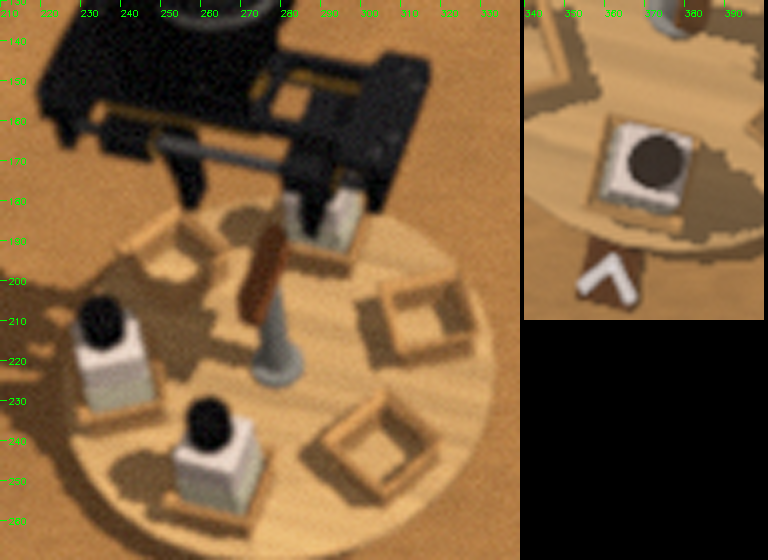

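The new bottle stands upright and seated in the pocket at the arrow (top view about (372,245)), and the gripper is over the handle. I'll lower onto the bar.

Scaled: 0.06 m is 2.4, 0.071 m is 2.84.

Call:
pendant --rows '[-0.06,0,0.8,0,0.06,-0.06,0,1.6,0,0.06,-0.06,0,2.4,0,0.06,-0.06,0,2.84,0,0.06,-0.06,0,2.84,0,0.06,-0.06,0,2.84,0,0.06]'

```text
time_s: 12.03
tool_pos: [0.5767, -0.0664, 0.1377]
tool_rot: [-180.0, 0.0, 166.7]
force: [0.8, -0.8, 0.8]
grip_width: 0.06
grasp_force: 0.0
```

```bash
python3 d.py .5767 -.0663 .137 166.7
```

```text
t 12.0333 pos [ 0.5767 -0.0664  0.1377] rot [-180.     0.   166.7] q [ 40.  19. -43.  99.  14.  67.  70.] F [ 0.8 -0.8  0.8] w 0.06 0.0
d [0.0001 0.0001 0.0007] turn -0.02
```

Call:
pendant --rows '[0,0,0,0,0.04,0,0,0,0,0.025,0,0,0,0,0.018,0,0,0,0,0.005,0,0,0,0,0.005,0,0,0,0,0.005,0,0,0,0,0.005,0,0,0,0,0.005]' --force 30

```text
time_s: 12.7
tool_pos: [0.5772, -0.0664, 0.1372]
tool_rot: [-180.0, -0.0, 166.7]
force: [-0.2, 0.4, 0.4]
grip_width: 0.0148
grasp_force: 0.0
```

Call:
pendant --rows '[0,0,0,0,0.005,0,0,0,0,0.005,0,0,0,0,0.005,0,0,0,0,0.005,0,0,0,0,0.005]'

```text
time_s: 13.12
tool_pos: [0.5772, -0.0662, 0.1372]
tool_rot: [180.0, -0.0, 166.7]
force: [0.1, 0.9, 0.3]
grip_width: 0.0138
grasp_force: 30.0
```

```bash
python3 d.py
```

```text
t 13.1167 pos [ 0.5772 -0.0662  0.1372] rot [180.   -0.  166.7] q [ 40.  19. -43.  99.  14.  67.  70.] F [0.1 0.9 0.3] w 0.0138 30.0
```

Scaled: 3 degrees is 0.6.

Call:
pendant --rows '[0,0,0,0.2,0.005,0,0,0,0.6,0.005,0,0,0,1,0.005,0,0,0,1.4,0.005,0,0,0,1.8,0.005,0,0,0,2.2,0.005,0,0,0,2.6,0.005,0,0,0,3,0.005]'

```text
time_s: 13.78
tool_pos: [0.5772, -0.0665, 0.1372]
tool_rot: [-180.0, 0.0, 151.6]
force: [-0.2, 0.9, -0.1]
grip_width: 0.0138
grasp_force: 30.0
```

```bash
python3 d.py .5767 -.0663 .137 106.7
```

```text
t 13.7833 pos [ 0.5772 -0.0665  0.1372] rot [-180.     0.   151.6] q [ 38.  19. -40.  99.  13.  67.  56.] F [-0.2  0.9 -0.1] w 0.0138 30.0
d [ 0.0005 -0.0001  0.0002] turn 44.86
```

Yaw is decreasing, which is clockwise as asked, with no side force, so I'll carry on.

Scaled: 22 degrees is 4.4.

Call:
pendant --rows '[0,0,0,0.4,0.005,0,0,0,0.8,0.005,0,0,0,1.4,0.005,0,0,0,2,0.005,0,0,0,2.6,0.005,0,0,0,3.2,0.005,0,0,0,3.8,0.005,0,0,0,4.4,0.005]'

```text
time_s: 14.45
tool_pos: [0.577, -0.0667, 0.1372]
tool_rot: [-180.0, 0.0, 129.5]
force: [0.4, 0.2, -0.0]
grip_width: 0.0137
grasp_force: 30.0
```

Call:
pendant --rows '[0,0,0,0.6,0.005,0,0,0,1.2,0.005,0,0,0,1.8,0.005,0,0,0,2.4,0.005,0,0,0,3,0.005,0,0,0,3.6,0.005,0,0,0,4,0.005,0,0,0,4.4,0.005]'

```text
time_s: 15.12
tool_pos: [0.5767, -0.0668, 0.1372]
tool_rot: [-179.9, 0.0, 107.5]
force: [-0.9, -0.3, 0.1]
grip_width: 0.0142
grasp_force: 30.0
```

```bash
python3 d.py .5767 -.0663 .137 106.7
```

```text
t 15.1167 pos [ 0.5767 -0.0668  0.1372] rot [-179.9    0.   107.5] q [ 33.  17. -33. 100.  10.  66.  14.] F [-0.9 -0.3  0.1] w 0.0142 30.0
d [0.0005 0.0002 0.0002] turn 0.79
```

Scaled: 1 degrees is 0.2.

Call:
pendant --rows '[0,0,0,0.2,0.005,0,0,0,0.2,0.005,0,0,0,0.2,0.005,0,0,0,0.2,0.012,0,0,0,0.2,0.02,0,0,0,0.2,0.035,0,0,0,0.2,0.045,0,0,0,0.2,0.045]'

```text
time_s: 15.78
tool_pos: [0.5775, -0.0662, 0.1373]
tool_rot: [180.0, -0.0, 106.7]
force: [0.3, -0.7, 0.2]
grip_width: 0.0324
grasp_force: 0.0
```

Call:
pendant --rows '[0,0,0,0,0.045,0,0,-0.4,0,0.045,0,0,-1.6,0,0.045,0,0,-3.2,0,0.045,0,0,-4.4,0,0.045,0,0,-5.6,0,0.045,0,0,-5.6,0,0.045]'

```text
time_s: 16.37
tool_pos: [0.5804, -0.0661, 0.2852]
tool_rot: [179.4, 0.3, 106.7]
force: [1.2, 0.3, -0.0]
grip_width: 0.0449
grasp_force: 0.0
```

```bash
python3 d.py .577 .15 .28 106.7
```

```text
t 16.3667 pos [ 0.5804 -0.0661  0.2852] rot [179.4   0.3 106.7] q [ 34.  11. -34.  88.   7.  81.  16.] F [ 1.2  0.3 -0. ] w 0.0449 0.0
d [0.208  0.0587 0.0047] turn -0.02
```

Now I'll move aside for a clear final look.

Call:
pendant --rows '[1.2,0.4,0,0,0.045,2.8,0.8,0,0,0.045,4.4,1.2,0,0,0.045,6,1.6,0,0,0.045,7.6,2,0,0,0.045,8.4,2.2,0,0,0.045,8.4,2.2,0,0,0.045,8.4,2.2,0,0,0.045]'

```text
time_s: 17.03
tool_pos: [0.5692, 0.1524, 0.2775]
tool_rot: [180.0, 0.0, 106.9]
force: [-0.5, 0.0, -0.4]
grip_width: 0.0451
grasp_force: 0.0
```

```bash
python3 - <<'E'
from h import *
from cell import env
b=env.read_camera("scene")["color"];a=env.read_camera("top")["color"]
save("pics/fin.png",grid(b,200,140,145,145,3),grid(a,310,140,115,145,3))
E
```

```text
(no output)
```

View pics/fin.png

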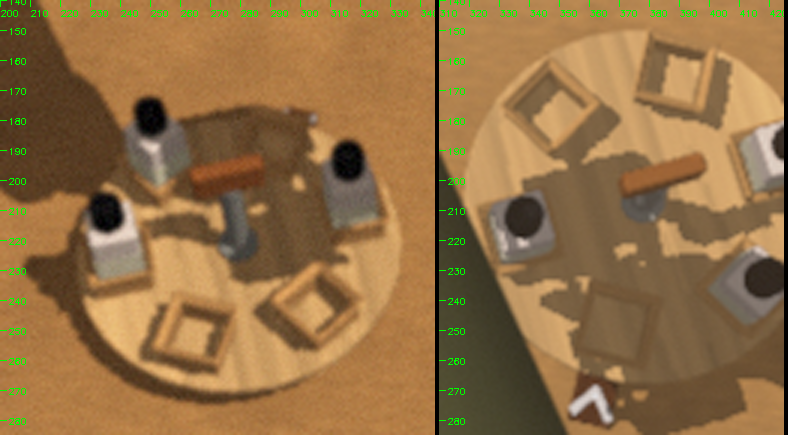

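The tray has gone one click clockwise. An empty pocket stands at the arrow (top view about (370,247)), the new bottle is seated at the left (337,215), and both stored bottles are upright in their cups.

```bash
python3 -c "
from cell import env
print(env.sign_off())"
```

```text
the job is handed in; nothing more can be done
None
```

The loose bottle is standing cap up, fully down in its pocket, the carousel is turned one click clockwise so an empty pocket is at the arrow, and the job is handed in at about 17 s; the two stored bottles were upright in the last picture, and the jar and round bottle were not touched.

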